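# Push the case backs into their seats

## Robot

A 7-joint arm with a two-finger parallel gripper is mounted at the origin on a cart in front of the work surface, level with it; the furniture and walls round the work are solid. World frame = base frame: x ahead of the robot, y to its left, z up, the work surface at z = 0. Lengths are in m, angles in rad, forces in N, time in s.
With the tool pointing down it reaches from about 0.425 to 0.925 m from the base axis. Payload 6.8 kg.
Tool frame: the origin (TCP) lies on the centre line of the jaws, within the pads' length; the fingertips stand 19 mm ahead of it and the grasp point (between the pads) is the TCP; z points along the fingers, y is the line along which they close (so a half turn about z gives the same grasp; the last joint's range is limited). The gripper opens to 85 mm and grips with 20 to 120 N. Pads are 22 mm wide; open, the fingers measure 114 mm over their backs; the gripper's body (76 mm by 85 mm) begins 54 mm behind the grasp point. The pads swing forward as they close: fully open they stand 13 mm farther back than shut.
Start: joints at [-1.244, 0.477, 0.022, 1.555, -0.011, 1.109, -0.083], TCP at [0.284, 0.612, 0.25] pointing down, gripper open.
Joint ranges: [-2.96, 2.96], [-0.34, 2.1], [-1.41, 1.46], [0.24, 2.44], [-1.37, 4.51], [0.17, 1.92], [-2.96, 2.96]. Speed limits (rad/s): [2.39, 2.39, 3.14, 3.14, 3.14, 3.14, 3.14].

## Interface

Orientations are given as a rotation vector (axis times angle).
In Python, from bench import r gives the robot as it stands. The module is installed in compiled form; this text tells all that it offers.
- The arm moves only by the tool arm_command, never from a script. Its argument "rows" is a list of rows, each an object of numbers: "fingers": the opening, from -1 (shut) to 1 (fully open); "x", "y", "z": the shift along the tool's x, y, z in m; "ax", "ay", "az": the turn, a rotation vector about the tool's x, y, z in degrees. In form: [{"fingers": .., "x": .., "y": .., "z": .., "ax": .., "ay": .., "az": ..}, ...]. A call has 1 to 10 rows; each row shifts and turns the commanded pose from where the row before left it, along the tool's axes as they then stand; what a row does not reach is not made up. A row lasts 1/12 s, in which the tool goes at most 41.7 mm and 7.16 degrees, less where a joint would pass 70% of its speed; a pose out of reach is approached as far as the arm can. A call is refused whole if a number of a shift passes 0.0417 or a number of a turn 7.16, either way. A call with a gripper value outside its range is refused whole. The fingers move at their own pace and stop on an object; "grip_force" is the grip in N (left out, the last holds). Time passes only in rows, so rows that do not move let the fingers close. It gives the time, the measured TCP pose, the force, the opening and the grip force at its end, in the units of the state.
- r.get_obs(): the state, without advancing time (a new reading comes with each control period).
- r.grab_frame(name): name is "side" or "top"; returns a dict with "frame" (420x560x3 uint8, red, green, blue), "depth" (420x560 float32, m along the optical axis (not along the pixel's ray), 0 where there is no reading), "K" (3x3 intrinsics, pixels), "world_from_camera" (4x4, takes a point from camera to world coordinates). Camera axes: x right, y down, z forward; pixel columns grow to the right and rows downward; lengths in m; the calibration is good to about 2 mm. A picture is of the moment at which its call begins.
- r.hand_in(): hands the job in; it is judged then, once.
The state is a dict: "clock": time; "joints": joint angles; "qvel": joint speeds; "tau": joint torques, N m; "tcp_pos": TCP position; "orientation": TCP orientation; "contact_force": force on the tool from outside, world axes, zero at the start; "moment": the same for the moment, N m; "grip_width": finger opening in m; "gripper_force": force on a finger pad.
Only numpy, scipy, OpenCV 4.12 (cv2) and the standard library are available. Lean on these libraries where they do the work, as an engineer would, in place of code of your own. Each camera call takes 0.05 s, during which the arm holds its last target. There are 200 camera calls.

## Task

Two loose steel case backs lie on the grey casing plate. With the fingertips, push each one across the plate until it drops into the round seat of its own size and lies flat and flush there. Only push or press them, do not pick either one up or lift it off the plate, and leave the loupe, tin, bottle and tweezers standing about undisturbed.

Things in the scene. Friction and masses are not known exactly. Their poses are not given: they have to be found in the camera images.
- casing_plate: Grey plastic plate fixed flat on the bench, 190 x 130 x 12 mm (x, y, z). Origin: centre of its underside; its flat deck, without a rim, is 12 mm above. Two round seats (recesses with dark floors) lie in the deck at x = +22 mm, y = +32 mm (large) and y = -32 mm (small). The case backs start near x = -52 mm, y = +32 and -32 mm, either one on either side. A loupe stands near x = +72 mm.
- seat_large (a point): Centre of the floor of the large seat: a round recess 38 mm in diameter, 6 mm deep (so the deck is 6 mm above this point), with a 1 mm chamfer at its mouth. Axes as the casing plate.
- seat_small (a point): Centre of the floor of the small seat: a round recess 28 mm in diameter, 6 mm deep (so the deck is 6 mm above this point), with a 1 mm chamfer at its mouth. Axes as the casing plate.
- case_back_large: The large case back: loose flat steel disc, 34 mm in diameter, 6 mm thick, about 40 g, six small notches round its top. Origin: centre of its underside; z up. Belongs in the large seat, where its top comes flush with the deck. Slides on the deck when pushed at its edge; tips into the seat when its centre is within about 8 mm of the seat's.
- case_back_small: The small case back: loose flat steel disc, 24 mm in diameter, 6 mm thick, about 20 g, six small notches round its top. Origin: centre of its underside; z up. Belongs in the small seat, flush with the deck; it would also fall into the large seat, which is wrong. Tips in when its centre is within about 7 mm of the seat's.
- loupe: Bystander: black eye loupe, 37 mm wide, 28 mm high, standing on the deck of the casing plate at the end beyond the seats. Origin: centre of its underside.
- black_tin: Bystander: round black tin, 34 mm wide, 30 mm high, standing on the bench beside the +y edge of the plate. Origin: centre of its underside.
- ink_bottle: Bystander: small dark bottle with black cap, 28 mm wide, 40 mm high, standing on the bench beside the +y edge of the plate. Origin: centre of its underside.
- tweezers: Bystander: steel tweezers, 126 mm long, 9 mm high, lying on the bench beyond the plate. Origin: centre of the underside.
Mind the look-alikes: they are no part of the job. Leave any red look-alike of the case_back_small alone.

How it is judged:
By the outcome, as a careful person would: the job done as asked, in the order asked, and still so for the second after the job is handed in, with the robot touching nothing.
It also fails if it takes over 51 s, if anything falls off the work surface, if the arm or the gripper's body presses on something with over 40 N, if the wrist force passes 120 N, or if a joint passes its speed limit or range.

## Working session

There is one attempt and no reset: what is moved stays moved. The work goes in short steps, Python scripts to look and compute and a tool call to move; the robot and the scene stay as the last step left them, time stands still between calls to the robot, and variables do not carry over. Pictures are saved under pics/ and viewed, at most 10 in all, crops included, and the job is handed in when it is done.

Besides the shell and the picture viewer there is one more tool, called as name([rows], argument=value, ...), one row to a line, values as JSON. arm_command: Moves the arm, as the interface text tells. Its arguments: {"type":"object","properties":{"rows":{"type":"array"},"grip_force":{"type":"number"}},"required":["rows"]}

```bash
mkdir -p pics; cat > h.py <<'E'
import numpy as np, cv2
from bench import r
def ray(f,u,v,z):
    K,T=f["K"],f["world_from_camera"]
    d=T[:3,:3]@np.linalg.solve(K,[u,v,1.]);o=T[:3,3]
    return o+d*(z-o[2])/d[2]
def proj(f,p):
    T=np.linalg.inv(f["world_from_camera"]);q=f["K"]@(T[:3,:3]@np.array(p)+T[:3,3]);return q[:2]/q[2]
def save(n,im): cv2.imwrite("pics/"+n,im[:,:,::-1])
E
python3 - <<'E'
from h import *
for n in("top","side"):
    f=r.grab_frame(n);save(n+"0.png",f["frame"]);np.savez(n+"0.npz",**f);print(n,f["K"].round(1).tolist(),f["world_from_camera"].round(3).tolist())
print(r.get_obs())
E
```

```text
top [[406.9, 0.0, 285.0], [0.0, 406.9, 212.5], [0.0, 0.0, 1.0]] [[-0.019, -0.992, 0.128, 0.455], [-0.999, 0.014, -0.04, 0.227], [0.038, -0.128, -0.991, 0.869], [0.0, 0.0, 0.0, 1.0]]
side [[527.5, 0.0, 272.5], [0.0, 527.5, 207.9], [0.0, 0.0, 1.0]] [[0.858, -0.339, 0.387, 0.263], [-0.514, -0.566, 0.645, -0.347], [0.0, -0.752, -0.659, 0.596], [0.0, 0.0, 0.0, 1.0]]
{'clock': 0.1, 'joints': array([-1.24409199,  0.47770983,  0.02234899,  1.55636192, -0.01146452,
        1.1092969 , -0.08308022]), 'qvel': array([ 0.00118658, -0.00239821,  0.00092687, -0.00183572, -0.00018453,
        0.00055746,  0.00145582]), 'tau': array([ 4.89112252e-03, -5.97755671e+01,  1.61414500e+00, -2.81952095e+01,
        1.29016803e-02,  5.14056665e-03,  2.18862262e-07]), 'tcp_pos': array([0.28413965, 0.61172383, 0.2494242 ]), 'orientation': array([-6.77501041e-01, -3.06746035e+00,  2.56838179e-03]), 'contact_force': array([-0.44976899,  0.35017316,  0.27269284]), 'moment': array([-0.01171293, -0.00120671,  0.02170245]), 'gripper_force': 0.0, 'grip_width': 0.08495625086155341}
```

View pics/top0.png

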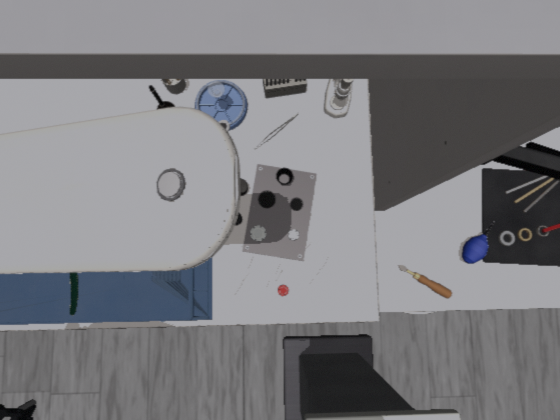

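View pics/side0.png

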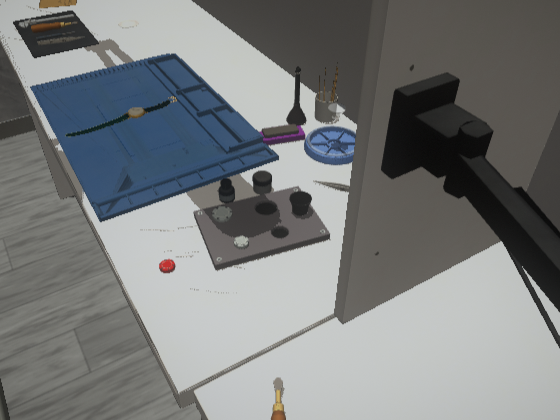

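Top view: the plate spans about (245–315, 165–260). The large disc is at (258,233), the small disc at (293,235), the large seat at (267,199), the small seat at (296,204) and the loupe at (285,176). Look-alikes for the small disc are the red one at (283,290), which is off the plate and excluded, and the steel disc at (258,233), which is the larger of the two. The side view agrees, with the discs at (222,213) and (241,242) and the red one at (167,266). A tall wall panel stands to the right of the plate.

```bash
python3 - <<'E'
from h import *
t=dict(np.load("top0.npz"));s=dict(np.load("side0.npz"))
def blob(f,u,v,lo,hi,w=22):
    g=cv2.cvtColor(f["frame"],cv2.COLOR_RGB2GRAY);m=cv2.inRange(g,lo,hi)
    k=np.zeros_like(m);k[v-w:v+w,u-w:u+w]=m[v-w:v+w,u-w:u+w]
    n,l,st,c=cv2.connectedComponentsWithStats(k)
    i=min(range(1,n),key=lambda i:np.hypot(*(c[i]-(u,v)))+ (99 if st[i,4]<25 else 0));return c[i],st[i,4]
gt=cv2.cvtColor(t["frame"],cv2.COLOR_RGB2GRAY);gs=cv2.cvtColor(s["frame"],cv2.COLOR_RGB2GRAY)
print(gt[233,245:310:2],gt[199,255:305:2],gs[213,200:240:2],gs[208,255:280:2])
for nm,f,pts in(("top",t,[(258,233,'D'),(293,235,'D'),(267,199,'S'),(296,204,'S')]),("side",s,[(222,213,'D'),(241,242,'D'),(266,208,'S'),(280,231,'S')])):
    for u,v,k in pts:
        c,a=blob(f,u,v,*((125,255) if k=='D' else (0,55)),w=14);print(nm,k,c.round(1),a,ray(f,*c,0.018 if k=='D' else 0.010).round(4))
    # plate corners
for q in[(257,165),(316,175),(303,260),(243,250)]:print("corner",ray(t,*q,.012).round(3))
for q in[(194,210),(297,188),(328,235),(218,265)]:print("cornerS",ray(s,*q,.012).round(3))
# wall, loupe
def pt(f,u,v):
    z=f["depth"][v,u];T=f["world_from_camera"];return (T[:3,:3]@(np.linalg.solve(f["K"],[u,v,1.])*z)+T[:3,3]).round(3)
for q in[(374,90),(372,150),(380,205),(390,205),(300,65),(285,176),(345,85),(240,187),(236,218)]:print(q,pt(t,*q))
for q in[(350,310),(375,100),(262,180),(226,186),(300,200)]:print("s",q,pt(s,*q))
a=cv2.resize(t["frame"][150:300,220:330],None,fx=4,fy=4,interpolation=2);b=cv2.resize(s["frame"][160:290,150:345][:, :],None,fx=3,fy=3,interpolation=2)[:390]
c=np.zeros((600,800,3),np.uint8);c[:,:440]=a[:600];b=cv2.resize(b,(360,240));c[:240,440:]=b
save("crop.png",c)
E
```

```text
[102  74  73 100 124 122 121 122 122 125 110  76  74  75  74  74  76  74
  75  76  74  99 147 167 167 166 158 123 122 123 123 143 166] [ 72  59  19  16  12  14  15  19  15  15  48  72  72  73  72  72  83 116
  93  42  28  29  40  91 117] [103 121 101  65  63  63  63  91  98  98  99  98 100  98 105  97  60  59
  59  59] [ 40  31  32  32  33  32  32  34  33  34  35  65 100]
top D [258.3 245.3] 66 [0.4969 0.2496 0.018 ]
top D [293.5 234.1] 100 [0.5189 0.1758 0.018 ]
top S [266.4 199.4] 247 [0.5947 0.2316 0.01  ]
top S [295.8 203.9] 116 [0.5842 0.169  0.01  ]Traceback (most recent call last):
  File "<stdin>", line 12, in <module>
  File "<stdin>", line 7, in blob
ValueError: min() iterable argument is empty
```

```bash
cat >> h.py <<'E'
def blob(f,u,v,lo,hi,w=14):
    g=cv2.cvtColor(f["frame"],cv2.COLOR_RGB2GRAY);m=cv2.inRange(g,lo,hi)
    k=np.zeros_like(m);k[v-w:v+w,u-w:u+w]=m[v-w:v+w,u-w:u+w]
    n,l,st,c=cv2.connectedComponentsWithStats(k)
    if n<2:return np.array([u,v]),0
    i=1+np.argmax(st[1:,4]);h=cv2.convexHull(np.argwhere(l==i)[:,::-1].astype(np.int32).reshape(-1,1,2))
    return np.array(cv2.minEnclosingCircle(h.astype(np.float32))[0]),st[i,4]
def pt(f,u,v):
    z=f["depth"][v,u];T=f["world_from_camera"];return (T[:3,:3]@(np.linalg.solve(f["K"],[u,v,1.])*z)+T[:3,3]).round(3)
E
python3 - <<'E'
from h import *
t=dict(np.load("top0.npz"));s=dict(np.load("side0.npz"))
gs=cv2.cvtColor(s["frame"],cv2.COLOR_RGB2GRAY)
print(gs[242,225:260:2],gs[231,265:300:2])
for nm,f,pts in(("top",t,[(258,233,92,255,11,.018),(293,235,140,255,11,.018),(267,199,0,45,14,.01),(296,204,0,60,12,.01)]),("side",s,[(222,213,85,255,11,.018),(241,242,140,255,11,.018),(266,208,0,45,14,.01),(280,231,0,55,12,.01)])):
    for u,v,lo,hi,w,z in pts:
        c,a=blob(f,u,v,lo,hi,w);print(nm,c.round(1),a,ray(f,*c,z).round(4))
for q in[(257,165),(316,175),(303,260),(243,250)]:print("corner",ray(t,*q,.012).round(3))
for q in[(194,210),(297,188),(328,235),(218,265)]:print("cornerS",ray(s,*q,.012).round(3))
for q in[(374,90),(372,150),(380,205),(390,205),(300,65),(285,176),(345,85),(240,187),(236,218)]:print(q,pt(t,*q))
for q in[(350,310),(375,100),(262,180),(226,186),(300,200)]:print("s",q,pt(s,*q))
a=cv2.resize(t["frame"][150:300,220:330],None,fx=4,fy=4,interpolation=2);b=cv2.resize(s["frame"][160:290,150:345],(360,240),interpolation=2)
c=np.zeros((600,800,3),np.uint8);c[:,:440]=a;c[:240,440:]=b
save("crop.png",c)
E
```

```text
[104 103 103 103  87 171 179 171 170 174 167 149 101 101 102 102 102 102] [ 62  85 100  54  45  40  40  40  40  42  42  47  96 102 102 102 103 102]
top [257.8 232.6] 196 [0.5233 0.2504 0.018 ]
top [293.2 234.4] 83 [0.5184 0.1763 0.018 ]
top [266.5 199.2] 225 [0.5952 0.2313 0.01  ]
top [295.8 204. ] 120 [0.584  0.1689 0.01  ]
side [221.4 213.3] 191 [0.5233 0.2499 0.018 ]
side [240.7 240.5] 100 [0.5203 0.1778 0.018 ]
side [265.5 208. ] 222 [0.5967 0.232  0.01  ]
side [279. 232.] 145 [0.5858 0.1705 0.01  ]
corner [0.67  0.251 0.012]
corner [0.646 0.124 0.012]
corner [0.465 0.157 0.012]
corner [0.488 0.282 0.012]
cornerS [0.49  0.287 0.012]
cornerS [0.67  0.248 0.012]
cornerS [0.648 0.123 0.012]
cornerS [0.469 0.155 0.012]
(374, 90) [ 0.824 -0.003  0.044]
(372, 150) [ 0.702 -0.002  0.006]
(380, 205) [ 0.575 -0.004  0.043]
(390, 205) [ 0.567 -0.01   0.09 ]
(300, 65) [0.57  0.208 0.648]
(285, 176) [0.644 0.191 0.013]
(345, 85) [0.799 0.076 0.124]
(240, 187) [0.504 0.245 0.617]
(236, 218) [0.485 0.247 0.617]
s (350, 310) [ 0.58  -0.022  0.027]
s (375, 100) [ 0.57  -0.022  0.347]
s (262, 180) [0.617 0.278 0.03 ]
s (226, 186) [0.553 0.29  0.035]
s (300, 200) [0.648 0.205 0.025]
```

View pics/crop.png

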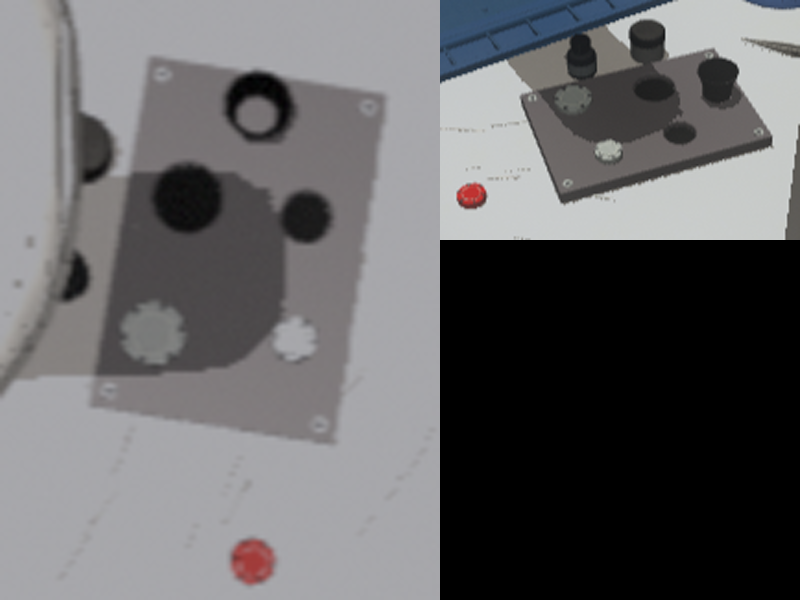

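The crop confirms two steel discs on the plate: the large one at crop (152,332) and the small one at (294,339). The seats are at (187,198) and (305,217), the loupe is at (258,106), and the red look-alike at (252,561) is off the plate. A white body sits close under the top camera, so I'll check where it is before moving.

```bash
python3 - <<'E'
from h import *
t=dict(np.load("top0.npz"));s=dict(np.load("side0.npz"))
for q in[(20,200),(20,140),(20,265),(100,120),(100,265),(170,185),(200,150),(230,230),(20,65),(540,65),(300,30),(300,75),(330,400),(420,415),(20,30)]:print(q,pt(t,*q))
print(proj(s,[.284,.612,.25]),proj(t,[.284,.612,.25]),proj(t,[0,0,.3]),proj(s,[.5,.3,.6]))
for q in[(440,110),(500,200),(550,300),(350,160),(480,30)]:print("s",q,pt(s,*q))
E
```

```text
(20, 200) [0.506 0.406 0.572]
(20, 140) [0.551 0.411 0.568]
(20, 265) [0.459 0.403 0.571]
(100, 120) [0.557 0.342 0.594]
(100, 265) [0.458 0.338 0.595]
(170, 185) [0.506 0.288 0.618]
(200, 150) [0.527 0.269 0.621]
(230, 230) [0.477 0.251 0.618]
(20, 65) [0.569 0.365 0.648]
(540, 65) [0.569 0.067 0.649]
(300, 30) [0.583 0.208 0.66 ]
(300, 75) [0.57  0.207 0.635]
(330, 400) [ 0.106  0.076 -0.232]
(420, 415) [ 0.144 -0.078 -0.002]
(20, 30) [0.583 0.358 0.66 ]
[-20.65455924  29.46375427] [ -0.85285834 392.42525321] [454.11493261 624.49487636] [ 137.67482945 -259.56320531]
s (440, 110) [ 0.627 -0.052  0.334]
s (500, 200) [ 0.59  -0.162  0.318]
s (550, 300) [ 0.567 -0.24   0.288]
s (350, 160) [0.807 0.273 0.005]
s (480, 30) [ 0.694 -0.022  0.388]
```

arm_command([
  {"fingers": -1,"z": 0},
])

```text
validation failed for argument at $.ro...
```

```bash
cat >> h.py <<'E'
def cloud(f):
    v,u=np.mgrid[:420,:560];z=f["depth"];P=np.stack([(u-f["K"][0,2])/f["K"][0,0]*z,(v-f["K"][1,2])/f["K"][1,1]*z,z],-1)
    T=f["world_from_camera"];return P[z>0]@T[:3,:3].T+T[:3,3]
def plan(x,y,z=None):
    from scipy.spatial.transform import Rotation as R
    o=r.get_obs();M=R.from_rotvec(o["orientation"]).as_matrix();p=o["tcp_pos"]
    d=np.array([x,y,p[2] if z is None else z])-p
    print("t",round(o["clock"],2),"tcp",p.round(4),"toolx deg",np.degrees(np.arctan2(M[1,0],M[0,0])).round(1),"tilt",M[2,2].round(4),"grip",round(o["grip_width"],4),"F",o["contact_force"].round(1),"-> tool d mm",(M.T@d*1000).round(1))
E
python3 - <<'E'
from h import *
P=cloud(dict(np.load("side0.npz")))
for x in np.arange(.2,.55,.05):
    print(round(x,2),[ (lambda q: round(q.max(),3) if len(q) else None)(P[(abs(P[:,0]-x)<.03)&(abs(P[:,1]-y)<.03),2]) for y in np.arange(.25,.7,.05)])
plan(.479,.261,.10)
E
```

```text
0.2 [None, None, None, None, None, None, np.float64(-0.891), np.float64(-0.888), np.float64(-0.888)]
0.25 [None, None, None, None, None, np.float64(-0.894), np.float64(-0.89), np.float64(-0.888), np.float64(-0.888)]
0.3 [None, None, None, None, None, np.float64(-0.886), np.float64(-0.89), np.float64(-0.887), np.float64(-0.888)]
0.35 [np.float64(0.004), np.float64(0.004), np.float64(0.017), np.float64(0.018), np.float64(0.009), np.float64(0.009), np.float64(0.009), np.float64(0.011), np.float64(0.011)]
0.4 [np.float64(0.005), np.float64(0.004), np.float64(0.016), np.float64(0.018), np.float64(0.011), np.float64(0.01), np.float64(0.01), np.float64(0.011), np.float64(0.011)]
0.45 [np.float64(0.016), np.float64(0.004), np.float64(0.016), np.float64(0.019), np.float64(0.012), np.float64(0.012), np.float64(0.011), np.float64(0.012), np.float64(0.012)]
0.5 [np.float64(0.022), np.float64(0.016), np.float64(0.015), np.float64(0.019), np.float64(0.012), np.float64(0.012), np.float64(0.011), np.float64(0.018), np.float64(0.019)]
t 0.1 tcp [0.2841 0.6117 0.2494] toolx deg 155.1 tilt -1.0 grip 0.085 F [-0.4  0.4  0.3] -> tool d mm [-324.4 -235.8  149.9]
```

arm_command([
  {"fingers": -0.58,"x": 0,"y": 0,"z": 0.03,"ax": 0,"ay": 0,"az": -5.4},
  {"fingers": -0.58,"x": 0,"y": 0,"z": 0.03,"ax": 0,"ay": 0,"az": -5.3},
], grip_force=20)

```text
clock: 0.27
tcp_pos: [0.2848, 0.6135, 0.1913]
orientation: [0.382, 3.117, 0.007]
contact_force: [0.1, -0.0, -1.3]
grip_width: 0.0639
gripper_force: 0.0
```

arm_command([
  {"fingers": -0.58,"x": 0,"y": 0,"z": 0.03,"ax": 0,"ay": 0,"az": 0},
  {"fingers": -0.58,"x": 0,"y": 0,"z": 0.03,"ax": 0,"ay": 0,"az": 0},
  {"fingers": -0.58,"x": -0.02,"y": -0.02,"z": 0.02,"ax": 0,"ay": 0,"az": 0},
  {"fingers": -0.58,"x": -0.026,"y": -0.028,"z": 0.01,"ax": 0,"ay": 0,"az": 0},
  {"fingers": -0.58,"x": -0.026,"y": -0.028,"z": 0,"ax": 0,"ay": 0,"az": 0},
  {"fingers": -0.58,"x": -0.026,"y": -0.028,"z": 0,"ax": 0,"ay": 0,"az": 0},
  {"fingers": -0.58,"x": -0.026,"y": -0.028,"z": 0,"ax": 0,"ay": 0,"az": 0},
  {"fingers": -0.58,"x": -0.026,"y": -0.028,"z": 0,"ax": 0,"ay": 0,"az": 0},
  {"fingers": -0.58,"x": -0.026,"y": -0.028,"z": 0,"ax": 0,"ay": 0,"az": 0},
  {"fingers": -0.58,"x": 0,"y": 0,"z": 0,"ax": 0,"ay": 0,"az": 0},
])

```text
clock: 1.1
tcp_pos: [0.4136, 0.3774, 0.0998]
orientation: [0.406, 3.113, -0.009]
contact_force: [0.4, -0.2, -0.7]
grip_width: 0.018
gripper_force: 0.0
```

```bash
python3 - <<'E'
from h import *
plan(.479,.261,.05);print(r.get_obs()["joints"].round(2))
t=r.grab_frame("top");s=r.grab_frame("side")
c=np.zeros((420,800,3),np.uint8);c[:,:400]=t["frame"][:,80:480];c[:,400:]=s["frame"][:,:400];save("mv.png",c)
for f in(t,s):
    P=cloud(f);m=(abs(P[:,0]-.45)<.25)&(abs(P[:,1]-.3)<.2)&(P[:,2]>.1);print(P[m][::max(1,m.sum()//6)].round(2).tolist())
E
```

```text
t 1.1 tcp [0.4136 0.3774 0.0998] toolx deg 165.2 tilt -1.0 grip 0.018 F [ 0.4 -0.2 -0.7] -> tool d mm [-92.9 -95.5  50.6]
[-0.85  0.48 -0.01  1.95  0.01  0.71  0.45]
[[0.6, 0.37, 0.66], [0.58, 0.24, 0.66], [0.57, 0.14, 0.65], [0.54, 0.42, 0.57], [0.49, 0.34, 0.6], [0.42, 0.39, 0.45], [0.35, 0.24, 0.57]]
[[0.37, 0.38, 0.35], [0.41, 0.34, 0.33], [0.4, 0.34, 0.31], [0.4, 0.35, 0.28], [0.43, 0.35, 0.24], [0.4, 0.35, 0.21], [0.41, 0.36, 0.1]]
```

View pics/mv.png

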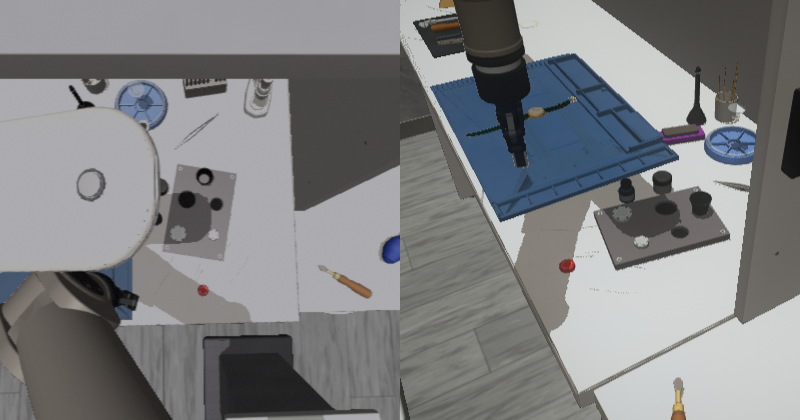

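The gripper is over the blue mat, the discs and bystanders are undisturbed, and the lamp head is above the arm. I'll go low to a point behind the large disc.

arm_command([
  {"fingers": -0.58,"x": -0.015,"y": -0.0215,"z": 0.01,"ax": 0,"ay": 0,"az": 0},
  {"fingers": -0.58,"x": -0.02,"y": -0.0215,"z": 0.01,"ax": 0,"ay": 0,"az": 0},
  {"fingers": -0.58,"x": -0.02,"y": -0.0215,"z": 0.01,"ax": 0,"ay": 0,"az": 0},
  {"fingers": -0.58,"x": -0.02,"y": -0.0215,"z": 0.01,"ax": 0,"ay": 0,"az": 0},
  {"fingers": -0.58,"x": -0.018,"y": -0.0095,"z": 0.01,"ax": 0,"ay": 0,"az": 0},
  {"fingers": -0.58,"x": 0,"y": 0,"z": 0,"ax": 0,"ay": 0,"az": 0},
  {"fingers": -0.58,"x": 0,"y": 0,"z": 0.006,"ax": 0,"ay": 0,"az": 0},
  {"fingers": -0.58,"x": 0,"y": 0,"z": 0.003,"ax": 0,"ay": 0,"az": 0},
  {"fingers": -0.58,"x": 0,"y": 0,"z": 0,"ax": 0,"ay": 0,"az": 0},
])

```text
clock: 1.95
tcp_pos: [0.474, 0.2734, 0.0406]
orientation: [-0.383, -3.117, -0.001]
contact_force: [-0.4, 1.1, -0.1]
grip_width: 0.0179
gripper_force: 0.0
```

```bash
python3 - <<'E'
from h import *
plan(.4987,.2563,.035)
s=r.grab_frame("side");save("s2.png",cv2.resize(s["frame"][130:280,150:350],None,fx=4,fy=4,interpolation=2))
for u,v,lo,w in((222,213,85,11),(241,242,140,11)):
    c,a=blob(s,u,v,lo,255,w);print(c.round(1),a,ray(s,*c,.018).round(4))
E
```

```text
t 1.95 tcp [0.474  0.2734 0.0406] toolx deg 166.0 tilt -1.0 grip 0.0179 F [-0.4  1.1 -0.1] -> tool d mm [-28.1 -10.6   5.6]
[219.9 209.8] 261 [0.525  0.2589 0.018 ]
[242.3 241.2] 87 [0.5217 0.1751 0.018 ]
```

View pics/s2.png

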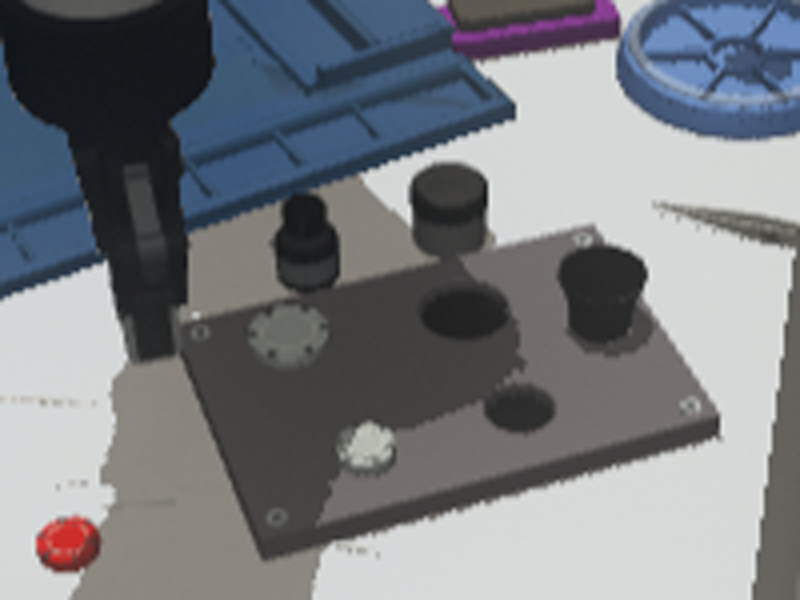

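arm_command([
  {"fingers": -0.58,"x": -0.012,"y": -0.0106,"z": 0,"ax": 0,"ay": 0,"az": 0},
  {"fingers": -0.58,"x": -0.011,"y": 0,"z": 0,"ax": 0,"ay": 0,"az": 0},
  {"fingers": -0.58,"x": 0,"y": 0,"z": 0.004,"ax": 0,"ay": 0,"az": 0},
  {"fingers": -0.58,"x": 0,"y": 0,"z": 0.003,"ax": 0,"ay": 0,"az": 0},
  {"fingers": -0.58,"x": 0,"y": 0,"z": 0,"ax": 0,"ay": 0,"az": 0},
  {"fingers": -0.58,"x": 0,"y": 0,"z": 0,"ax": 0,"ay": 0,"az": 0},
])

```text
clock: 2.5
tcp_pos: [0.4944, 0.256, 0.0339]
orientation: [-0.387, -3.117, 0.0]
contact_force: [-0.3, 0.5, 0.3]
grip_width: 0.0182
gripper_force: 0.0
```

arm_command([
  {"fingers": -0.58,"x": 0,"y": 0,"z": 0.001,"ax": 0,"ay": 0,"az": 0},
  {"fingers": -0.58,"x": 0,"y": 0,"z": 0,"ax": 0,"ay": 0,"az": 0},
])

```text
clock: 2.67
tcp_pos: [0.4947, 0.2558, 0.0332]
orientation: [-0.388, -3.117, -0.0]
contact_force: [-0.5, 0.8, -1.0]
grip_width: 0.0182
gripper_force: 0.0
```

arm_command([
  {"fingers": -0.58,"x": 0,"y": 0,"z": 0.001,"ax": 0,"ay": 0,"az": 0},
  {"fingers": -0.58,"x": 0,"y": 0,"z": 0,"ax": 0,"ay": 0,"az": 0},
])

```text
clock: 2.83
tcp_pos: [0.495, 0.2555, 0.0322]
orientation: [-0.388, -3.117, 0.0]
contact_force: [-1.2, -0.0, -0.8]
grip_width: 0.0182
gripper_force: 0.0
```

arm_command([
  {"fingers": -0.58,"x": 0,"y": 0,"z": 0.001,"ax": 0,"ay": 0,"az": 0},
  {"fingers": -0.58,"x": 0,"y": 0,"z": 0,"ax": 0,"ay": 0,"az": 0},
])

```text
clock: 3.0
tcp_pos: [0.4953, 0.2555, 0.0313]
orientation: [0.389, 3.117, 0.0]
contact_force: [-0.6, -0.2, -0.1]
grip_width: 0.0178
gripper_force: 0.1
```

```bash
python3 - <<'E'
from h import *
plan(.4987,.2563)
s=r.grab_frame("side");save("s3.png",cv2.resize(s["frame"][180:280,180:313],None,fx=6,fy=6,interpolation=2)[:600,:800])
E
```

```text
t 3.0 tcp [0.4953 0.2555 0.0313] toolx deg 165.8 tilt -1.0 grip 0.0178 F [-0.6 -0.2 -0.1] -> tool d mm [-3.1  1.6  0. ]
```

View pics/s3.png

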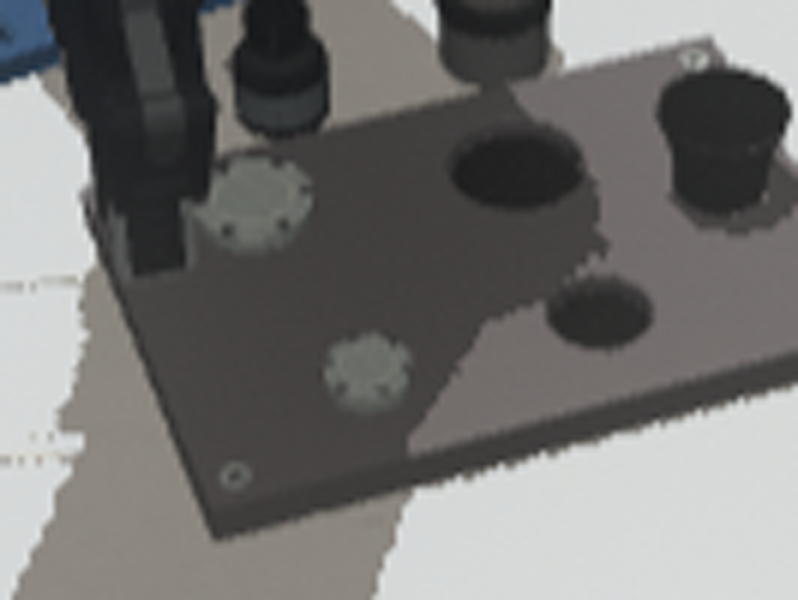

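Side view: the fingertips are just above the deck, behind the large disc at crop (258,200), and nothing has moved. I'll start pushing.

arm_command([
  {"fingers": -0.58,"x": -0.001,"y": 0.0015,"z": 0,"ax": 0,"ay": 0,"az": 0},
  {"fingers": -0.58,"x": -0.003,"y": 0,"z": 0,"ax": 0,"ay": 0,"az": 0},
  {"fingers": -0.58,"x": -0.005,"y": 0,"z": 0,"ax": 0,"ay": 0,"az": 0},
  {"fingers": -0.58,"x": -0.005,"y": 0,"z": 0,"ax": 0,"ay": 0,"az": 0},
  {"fingers": -0.58,"x": -0.005,"y": 0,"z": 0,"ax": 0,"ay": 0,"az": 0},
  {"fingers": -0.58,"x": -0.005,"y": 0,"z": 0,"ax": 0,"ay": 0,"az": 0},
  {"fingers": -0.58,"x": -0.005,"y": 0,"z": 0,"ax": 0,"ay": 0,"az": 0},
  {"fingers": -0.58,"x": -0.005,"y": 0,"z": 0,"ax": 0,"ay": 0,"az": 0},
  {"fingers": -0.58,"x": -0.004,"y": 0,"z": 0,"ax": 0,"ay": 0,"az": 0},
  {"fingers": -0.58,"x": 0,"y": 0,"z": 0,"ax": 0,"ay": 0,"az": 0},
])

```text
clock: 3.88
tcp_pos: [0.5339, 0.247, 0.0314]
orientation: [0.39, 3.116, 0.001]
contact_force: [1.3, 0.0, 2.6]
grip_width: 0.0179
gripper_force: 0.8
```

```bash
python3 - <<'E'
from h import *
plan(.5714,.2378)
s=r.grab_frame("side");save("s4.png",cv2.resize(s["frame"][180:280,180:313],None,fx=6,fy=6,interpolation=2)[:600,:800])
E
```

```text
t 3.88 tcp [0.5339 0.247  0.0314] toolx deg 165.7 tilt -1.0 grip 0.0179 F [1.3 0.  2.6] -> tool d mm [-38.6   0.3   0.1]
```

View pics/s4.png

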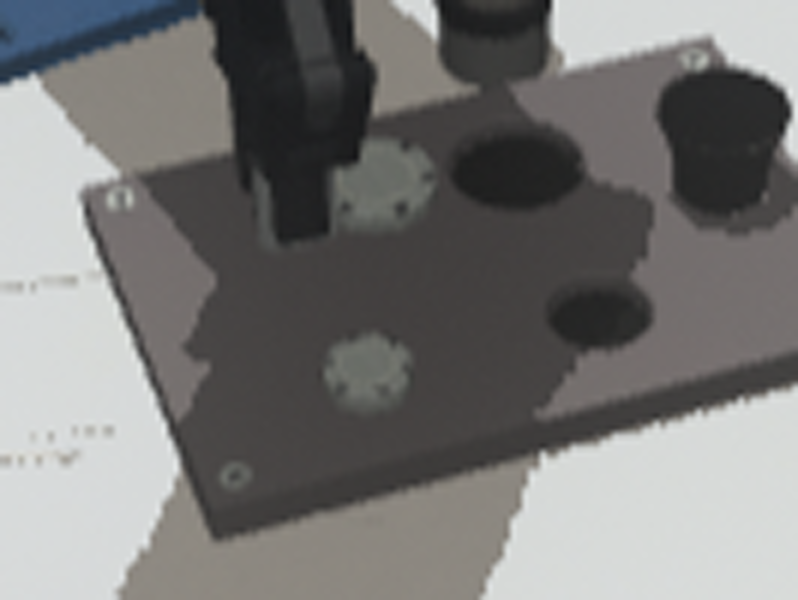

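The disc at crop (385,185) is cradled and on line with the large seat at (517,168). I'll continue in smaller steps.

arm_command([
  {"fingers": -0.58,"x": -0.003,"y": 0,"z": -0.0005,"ax": 0,"ay": 0,"az": 0},
  {"fingers": -0.58,"x": -0.004,"y": 0,"z": 0,"ax": 0,"ay": 0,"az": 0},
  {"fingers": -0.58,"x": -0.004,"y": 0,"z": 0,"ax": 0,"ay": 0,"az": 0},
  {"fingers": -0.58,"x": -0.004,"y": 0,"z": 0,"ax": 0,"ay": 0,"az": 0},
  {"fingers": -0.58,"x": -0.004,"y": 0,"z": 0,"ax": 0,"ay": 0,"az": 0},
  {"fingers": -0.58,"x": -0.004,"y": 0,"z": 0,"ax": 0,"ay": 0,"az": 0},
  {"fingers": -0.58,"x": -0.003,"y": 0,"z": 0,"ax": 0,"ay": 0,"az": 0},
  {"fingers": -0.58,"x": -0.003,"y": 0,"z": 0,"ax": 0,"ay": 0,"az": 0},
  {"fingers": -0.58,"x": -0.003,"y": 0,"z": 0,"ax": 0,"ay": 0,"az": 0},
  {"fingers": -0.58,"x": -0.003,"y": 0,"z": 0,"ax": 0,"ay": 0,"az": 0},
])

```text
clock: 4.77
tcp_pos: [0.5665, 0.2389, 0.0318]
orientation: [-0.389, -3.117, -0.0]
contact_force: [-1.0, -0.4, 0.7]
grip_width: 0.0182
gripper_force: 0.2
```

arm_command([
  {"fingers": -0.58,"x": -0.002,"y": 0,"z": 0,"ax": 0,"ay": 0,"az": 0},
  {"fingers": -0.58,"x": -0.002,"y": 0,"z": 0,"ax": 0,"ay": 0,"az": 0},
  {"fingers": -0.58,"x": -0.002,"y": 0,"z": 0,"ax": 0,"ay": 0,"az": 0},
  {"fingers": -0.58,"x": 0,"y": 0,"z": 0,"ax": 0,"ay": 0,"az": 0},
])

```text
clock: 5.1
tcp_pos: [0.5726, 0.2373, 0.0318]
orientation: [0.389, 3.117, 0.0]
contact_force: [-0.0, 0.1, 0.9]
grip_width: 0.0181
gripper_force: 0.0
```

```bash
python3 - <<'E'
from h import *
plan(.5714,.2378)
s=r.grab_frame("side");save("s5.png",cv2.resize(s["frame"][180:280,180:313],None,fx=6,fy=6,interpolation=2)[:600,:800])
P=cloud(s);m=np.hypot(P[:,0]-.596,P[:,1]-.2315)<.019;print(np.percentile(P[m,2],[5,25,50,75,95]).round(4))
E
```

```text
t 5.1 tcp [0.5726 0.2373 0.0318] toolx deg 165.8 tilt -1.0 grip 0.0181 F [-0.   0.1  0.9] -> tool d mm [ 1.3  0.2 -0. ]
[0.0115 0.0128 0.014  0.1647 0.2474]
```

View pics/s5.png

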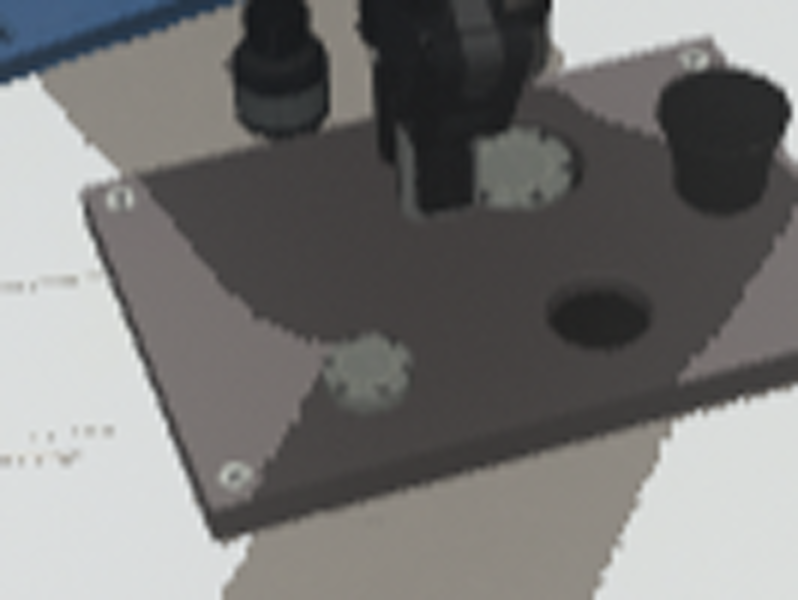

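The large disc now lies inside its seat at crop (525,167), and its rim looks level. I'll lift, then move behind the small disc at (367,368).

arm_command([
  {"fingers": -0.58,"x": 0.003,"y": 0,"z": 0,"ax": 0,"ay": 0,"az": 0},
  {"fingers": -0.58,"x": 0.001,"y": 0,"z": -0.015,"ax": 0,"ay": 0,"az": 0},
  {"fingers": -0.58,"x": 0,"y": 0,"z": -0.015,"ax": 0,"ay": 0,"az": 0},
  {"fingers": -0.67,"x": 0,"y": 0,"z": 0,"ax": 0,"ay": 0,"az": -4.1},
  {"fingers": -0.67,"x": 0,"y": 0,"z": 0,"ax": 0,"ay": 0,"az": -4},
  {"fingers": -0.67,"x": 0.02,"y": -0.02,"z": 0,"ax": 0,"ay": 0,"az": 0},
  {"fingers": -0.67,"x": 0.02,"y": -0.02,"z": 0,"ax": 0,"ay": 0,"az": 0},
  {"fingers": -0.67,"x": 0.02,"y": -0.02,"z": 0,"ax": 0,"ay": 0,"az": 0},
  {"fingers": -0.67,"x": 0.009,"y": -0.006,"z": 0,"ax": 0,"ay": 0,"az": 0},
  {"fingers": -0.67,"x": 0,"y": 0,"z": 0,"ax": 0,"ay": 0,"az": 0},
])

```text
clock: 5.98
tcp_pos: [0.4898, 0.1782, 0.0616]
orientation: [-0.169, -3.134, 0.003]
contact_force: [-0.0, -1.0, 1.3]
grip_width: 0.0139
gripper_force: 0.0
```

```bash
python3 - <<'E'
from h import *
plan(.4925,.1795,.0318)
s=r.grab_frame("side");P=cloud(s)
d=P-[.596,.2315,0];m=(np.hypot(d[:,0],d[:,1])<.014)&(P[:,2]<.05);A=np.c_[d[m][:,:2],np.ones(m.sum())]
print(m.sum(),np.linalg.lstsq(A,P[m,2],rcond=None)[0].round(4))
dk=P-[.57,.2,0];k=np.hypot(dk[:,0],dk[:,1])<.01;print("deck",np.median(P[k,2]))
c,a=blob(s,266,208,85,255,14);print("L",c,a,ray(s,*c,.012))
c,a=blob(s,241,241,125,255,10);print("S",c,a,ray(s,*c,.018))
E
```

```text
t 5.98 tcp [0.4898 0.1782 0.0616] toolx deg 173.8 tilt -1.0 grip 0.0139 F [-0.  -1.   1.3] -> tool d mm [-2.7  1.6 29.8]
142 [-0.0147  0.0092  0.0134]
deck 0.012998425472183606
L [265.1388855 207.       ] 194 [0.59633788 0.23253731 0.012     ]
S [241 241] 0 [0.52026119 0.17660182 0.018     ]
```

The large disc is flat and flush: it fits 13.4 mm against a deck reading of 13.0 mm, with slope under 2%. Next I'll push the small one.

arm_command([
  {"fingers": -0.67,"x": 0,"y": 0.0016,"z": 0.01,"ax": 0,"ay": 0,"az": 0},
  {"fingers": -0.67,"x": 0,"y": 0,"z": 0.01,"ax": 0,"ay": 0,"az": 0},
  {"fingers": -0.67,"x": 0,"y": 0,"z": 0.006,"ax": 0,"ay": 0,"az": 0},
  {"fingers": -0.67,"x": 0,"y": 0,"z": 0.0033,"ax": 0,"ay": 0,"az": 0},
  {"fingers": -0.67,"x": 0,"y": 0,"z": 0,"ax": 0,"ay": 0,"az": 0},
])

```text
clock: 6.45
tcp_pos: [0.4928, 0.1822, 0.0317]
orientation: [-0.167, -3.136, 0.001]
contact_force: [0.0, -0.1, -0.7]
grip_width: 0.014
gripper_force: 0.0
```

```bash
python3 - <<'E'
from h import *
plan(.5644,.1717)
E
```

```text
t 6.45 tcp [0.4928 0.1822 0.0317] toolx deg 173.9 tilt -1.0 grip 0.014 F [ 0.  -0.1 -0.7] -> tool d mm [-72.3  -2.8  -0.1]
```

arm_command([
  {"fingers": -0.67,"x": 0,"y": -0.0027,"z": 0,"ax": 0,"ay": 0,"az": 0},
  {"fingers": -0.67,"x": -0.003,"y": 0,"z": 0,"ax": 0,"ay": 0,"az": 0},
  {"fingers": -0.67,"x": -0.003,"y": 0,"z": 0,"ax": 0,"ay": 0,"az": 0},
  {"fingers": -0.67,"x": -0.005,"y": 0,"z": 0,"ax": 0,"ay": 0,"az": 0},
  {"fingers": -0.67,"x": -0.005,"y": 0,"z": 0,"ax": 0,"ay": 0,"az": 0},
  {"fingers": -0.67,"x": -0.005,"y": 0,"z": 0,"ax": 0,"ay": 0,"az": 0},
  {"fingers": -0.67,"x": -0.005,"y": 0,"z": 0,"ax": 0,"ay": 0,"az": 0},
  {"fingers": -0.67,"x": -0.005,"y": 0,"z": 0,"ax": 0,"ay": 0,"az": 0},
  {"fingers": -0.67,"x": -0.005,"y": 0,"z": 0,"ax": 0,"ay": 0,"az": 0},
  {"fingers": -0.67,"x": -0.003,"y": 0,"z": 0,"ax": 0,"ay": 0,"az": 0},
])

```text
clock: 7.28
tcp_pos: [0.5322, 0.1748, 0.0326]
orientation: [0.168, 3.137, 0.0]
contact_force: [-0.0, -0.9, 0.7]
grip_width: 0.0139
gripper_force: 0.1
```

```bash
python3 - <<'E'
from h import *
plan(.5644,.1717)
s=r.grab_frame("side");save("s6.png",cv2.resize(s["frame"][180:280,180:313],None,fx=6,fy=6,interpolation=2)[:600,:800])
E
```

```text
t 7.28 tcp [0.5322 0.1748 0.0326] toolx deg 173.9 tilt -1.0 grip 0.0139 F [-0.  -0.9  0.7] -> tool d mm [-32.4   0.4   0. ]
```

View pics/s6.png

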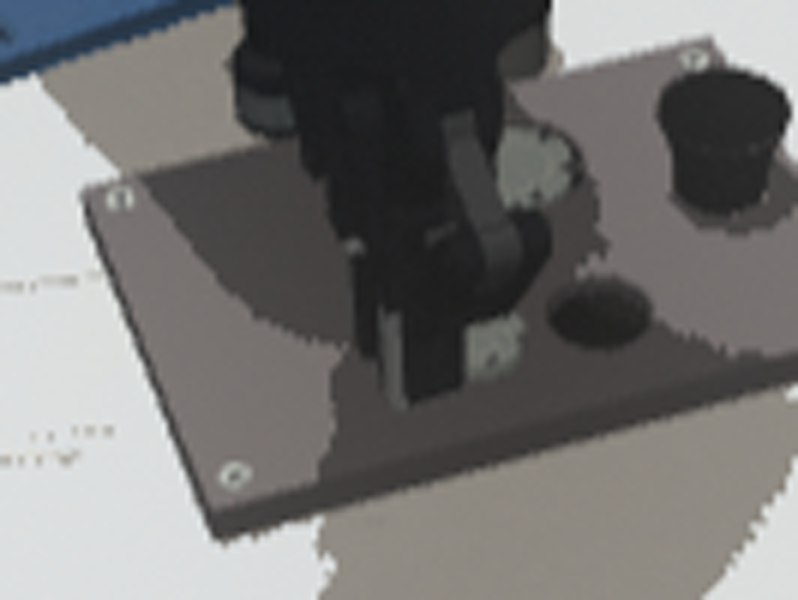

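The small disc is cradled at crop (493,345), in line with its seat at (598,312). Continuing.

arm_command([
  {"fingers": -0.67,"x": -0.003,"y": 0.0003,"z": 0,"ax": 0,"ay": 0,"az": 0},
  {"fingers": -0.67,"x": -0.004,"y": 0,"z": 0,"ax": 0,"ay": 0,"az": 0},
  {"fingers": -0.67,"x": -0.004,"y": 0,"z": 0,"ax": 0,"ay": 0,"az": 0},
  {"fingers": -0.67,"x": -0.004,"y": 0,"z": 0,"ax": 0,"ay": 0,"az": 0},
  {"fingers": -0.67,"x": -0.003,"y": 0,"z": 0,"ax": 0,"ay": 0,"az": 0},
  {"fingers": -0.67,"x": -0.003,"y": 0,"z": 0,"ax": 0,"ay": 0,"az": 0},
  {"fingers": -0.67,"x": -0.003,"y": 0,"z": 0,"ax": 0,"ay": 0,"az": 0},
  {"fingers": -0.67,"x": -0.003,"y": 0,"z": 0,"ax": 0,"ay": 0,"az": 0},
  {"fingers": -0.67,"x": -0.002,"y": 0,"z": 0,"ax": 0,"ay": 0,"az": 0},
  {"fingers": -0.67,"x": -0.002,"y": 0,"z": 0,"ax": 0,"ay": 0,"az": 0},
])

```text
clock: 8.17
tcp_pos: [0.5624, 0.1719, 0.0325]
orientation: [0.168, 3.137, 0.0]
contact_force: [1.0, 0.0, 0.1]
grip_width: 0.0141
gripper_force: 0.0
```

arm_command([
  {"fingers": -0.67,"x": -0.0015,"y": 0,"z": 0,"ax": 0,"ay": 0,"az": 0},
  {"fingers": -0.67,"x": 0,"y": 0,"z": 0,"ax": 0,"ay": 0,"az": 0},
])

```text
clock: 8.33
tcp_pos: [0.564, 0.1717, 0.0325]
orientation: [0.168, 3.137, 0.0]
contact_force: [-0.3, -0.1, 0.2]
grip_width: 0.0141
gripper_force: 0.0
```

```bash
cat > chk.py <<'E'
from h import *
plan(.5644,.1717)
s=r.grab_frame("side");P=cloud(s)
for n,x,y,R in(("L",.596,.2315,.013),("S",.585,.1695,.009)):
    d=P-[x,y,0];m=(np.hypot(d[:,0],d[:,1])<R)&(P[:,2]<.03)
    print(n,m.sum(),np.percentile(P[m,2],[5,50,95]).round(4),np.linalg.lstsq(np.c_[d[m][:,:2],np.ones(m.sum())],P[m,2],rcond=None)[0].round(4))
g=cv2.cvtColor(s["frame"],cv2.COLOR_RGB2GRAY);print(g[232,262:300:2])
E
python3 chk.py
```

```text
t 8.33 tcp [0.564  0.1717 0.0325] toolx deg 173.9 tilt -1.0 grip 0.0141 F [-0.3 -0.1  0.2] -> tool d mm [-0.4  0.   0. ]Traceback (most recent call last):
  File "chk.py", line 6, in <module>
    print(n,m.sum(),np.percentile(P[m,2],[5,50,95]).round(4),np.linalg.lstsq(np.c_[d[m][:,:2],np.ones(m.sum())],P[m,2],rcond=None)[0].round(4))
                    ~~~~~~~~~~~~~^^^^^^^^^^^^^^^^^^
    return _quantile_unchecked(
        a, q, axis, out, overwrite_input, method, keepdims, weights)
    return _ureduce(a,
                    func=_quantile_ureduce_func,
    ...<5 lines>...
                    overwrite_input=overwrite_input,
                    method=method)
    r = func(a, **kwargs)
    result = _quantile(arr,
                       quantiles=q,
    ...<2 lines>...
                       out=out,
                       weights=wgt)
    slices_having_nans = np.isnan(arr[-1, ...])
                                  ~~~^^^^^^^^^
IndexError: index -1 is out of bounds for axis 0 with size 0
```

Occluded by the gripper. I'll back off slightly, lift and retreat toward the base, then check.

arm_command([
  {"fingers": -0.67,"x": 0.003,"y": 0,"z": 0,"ax": 0,"ay": 0,"az": 0},
  {"fingers": -0.67,"x": 0.001,"y": 0,"z": -0.015,"ax": 0,"ay": 0,"az": 0},
  {"fingers": -0.67,"x": 0,"y": 0,"z": -0.02,"ax": 0,"ay": 0,"az": 0},
  {"fingers": -0.67,"x": 0.02,"y": 0,"z": 0,"ax": 0,"ay": 0,"az": 0},
  {"fingers": -0.67,"x": 0.025,"y": 0,"z": 0,"ax": 0,"ay": 0,"az": 0},
  {"fingers": -0.67,"x": 0.025,"y": 0,"z": 0,"ax": 0,"ay": 0,"az": 0},
  {"fingers": -0.67,"x": 0.02,"y": 0,"z": 0,"ax": 0,"ay": 0,"az": 0},
  {"fingers": -0.67,"x": 0,"y": 0,"z": 0,"ax": 0,"ay": 0,"az": 0},
])

```text
clock: 9.05
tcp_pos: [0.4651, 0.182, 0.0671]
orientation: [-0.162, -3.133, 0.002]
contact_force: [-0.3, -0.1, -0.3]
grip_width: 0.0143
gripper_force: 0.0
```

```bash
cat >> chk.py <<'E'
t=r.grab_frame("top")
c=np.zeros((600,800,3),np.uint8);c[:300,:]=cv2.resize(s["frame"][170:270,180:313],(800,600),interpolation=2)[:300*2:2] if 0 else cv2.resize(s["frame"][185:260,190:350],(800,300),interpolation=2)
c[300:,:]=cv2.resize(t["frame"][155:245,210:350],(800,300),interpolation=2)
save("end.png",c)
E
python3 chk.py
```

```text
t 9.05 tcp [0.4651 0.182  0.0671] toolx deg 174.1 tilt -1.0 grip 0.0143 F [-0.3 -0.1 -0.3] -> tool d mm [-99.8  -0.   -0.4]
L 127 [0.0113 0.0134 0.0155] [ 0.0037 -0.004   0.0134]
S 61 [0.013  0.0165 0.0189] [-0.311   0.1543  0.016 ]
[ 66  94 109 110 100 112 119 180 177 163 146 121  46  73 112 113 113 114
 114]
```

View pics/end.png

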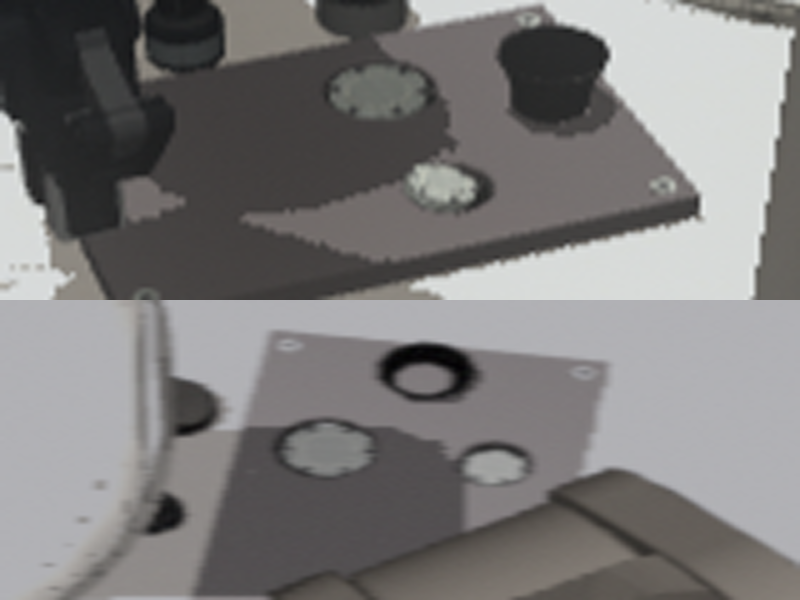

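Side view: the large disc at (380,90) is flush. The small disc at (443,187) is tilted, with its front down in the seat and its rear edge (-x side) still on the rim (depth slope about 0.31). I'll push its rear edge a few mm further.

arm_command([
  {"fingers": -0.67,"x": -0.02,"y": 0,"z": 0,"ax": 0,"ay": 0,"az": 0},
  {"fingers": -0.67,"x": -0.025,"y": 0,"z": 0,"ax": 0,"ay": 0,"az": 0},
  {"fingers": -0.67,"x": -0.025,"y": 0,"z": 0,"ax": 0,"ay": 0,"az": 0},
  {"fingers": -0.67,"x": -0.012,"y": 0,"z": 0.01,"ax": 0,"ay": 0,"az": 0},
  {"fingers": -0.67,"x": 0,"y": 0,"z": 0.015,"ax": 0,"ay": 0,"az": 0},
  {"fingers": -0.67,"x": 0,"y": 0,"z": 0.008,"ax": 0,"ay": 0,"az": 0},
  {"fingers": -0.67,"x": 0,"y": 0,"z": 0.0015,"ax": 0,"ay": 0,"az": 0},
  {"fingers": -0.67,"x": 0,"y": 0,"z": 0,"ax": 0,"ay": 0,"az": 0},
])

```text
clock: 9.82
tcp_pos: [0.5514, 0.1728, 0.0324]
orientation: [-0.168, -3.136, 0.001]
contact_force: [-0.3, -0.2, 0.8]
grip_width: 0.014
gripper_force: 0.0
```

```bash
python3 -c "
from h import *
plan(.568,.1713,.032)"
```

```text
t 9.82 tcp [0.5514 0.1728 0.0324] toolx deg 173.9 tilt -1.0 grip 0.014 F [-0.3 -0.2  0.8] -> tool d mm [-16.7   0.3   0.4]
```

arm_command([
  {"fingers": -0.67,"x": -0.004,"y": 0.0003,"z": 0,"ax": 0,"ay": 0,"az": 0},
  {"fingers": -0.67,"x": -0.004,"y": 0,"z": 0,"ax": 0,"ay": 0,"az": 0},
  {"fingers": -0.67,"x": -0.003,"y": 0,"z": 0,"ax": 0,"ay": 0,"az": 0},
  {"fingers": -0.67,"x": -0.002,"y": 0,"z": 0,"ax": 0,"ay": 0,"az": 0},
  {"fingers": -0.67,"x": -0.0015,"y": 0,"z": 0,"ax": 0,"ay": 0,"az": 0},
  {"fingers": -0.67,"x": -0.0015,"y": 0,"z": 0,"ax": 0,"ay": 0,"az": 0},
  {"fingers": -0.67,"x": -0.0015,"y": 0,"z": 0,"ax": 0,"ay": 0,"az": 0},
  {"fingers": -0.67,"x": 0,"y": 0,"z": 0,"ax": 0,"ay": 0,"az": 0},
])

```text
clock: 10.48
tcp_pos: [0.5694, 0.1714, 0.0331]
orientation: [0.168, 3.137, 0.0]
contact_force: [0.5, -0.6, 0.1]
grip_width: 0.0143
gripper_force: 0.0
```

arm_command([
  {"fingers": -0.67,"x": 0.004,"y": 0,"z": 0,"ax": 0,"ay": 0,"az": 0},
  {"fingers": -0.67,"x": 0.001,"y": 0,"z": -0.015,"ax": 0,"ay": 0,"az": 0},
  {"fingers": -0.67,"x": 0,"y": 0,"z": -0.02,"ax": 0,"ay": 0,"az": 0},
  {"fingers": -0.67,"x": 0.02,"y": 0,"z": 0,"ax": 0,"ay": 0,"az": 0},
  {"fingers": -0.67,"x": 0.025,"y": 0,"z": 0,"ax": 0,"ay": 0,"az": 0},
  {"fingers": -0.67,"x": 0.025,"y": 0,"z": 0,"ax": 0,"ay": 0,"az": 0},
  {"fingers": -0.67,"x": 0.02,"y": 0,"z": 0,"ax": 0,"ay": 0,"az": 0},
  {"fingers": -0.67,"x": 0,"y": 0,"z": 0,"ax": 0,"ay": 0,"az": 0},
])

```text
clock: 11.15
tcp_pos: [0.4695, 0.1819, 0.0675]
orientation: [-0.162, -3.133, 0.002]
contact_force: [-0.5, 0.3, 1.0]
grip_width: 0.0139
gripper_force: 0.0
```

```bash
sed -i 's/end.png/end2.png/' chk.py; python3 chk.py
```

```text
t 11.15 tcp [0.4695 0.1819 0.0675] toolx deg 174.1 tilt -1.0 grip 0.0139 F [-0.5  0.3  1. ] -> tool d mm [-95.4  -0.3  -0.4]
L 122 [0.0117 0.0133 0.0151] [-0.0015  0.0114  0.0133]
S 70 [0.0117 0.0136 0.0151] [-0.0272  0.0431  0.0135]
[ 66  93 109 109 103 173 180 186 186 190 186 174  59  72 112 113 114 113
 113]
```

```bash
python3 - <<'E'
from h import *
F=[r.grab_frame("side") for _ in range(10)];P=np.vstack([cloud(f) for f in F])
for n,x,y,R in(("L",.596,.2315,.013),("S",.585,.1695,.009),("deck",.555,.175,.012),("loupe",.648,.2,.03)):
    d=P-[x,y,0];m=(np.hypot(d[:,0],d[:,1])<R)&(P[:,2]<.05)
    print(n,m.sum(),np.linalg.lstsq(np.c_[d[m][:,:2],np.ones(m.sum())],P[m,2],rcond=None)[0].round(4))
c,a=blob(F[0],279,231,125,255,11);print(c,a,ray(F[0],*c,.012))
s0=dict(np.load("side0.npz"))["frame"].astype(int)
D=np.abs(F[-1]["frame"].astype(int)-s0).max(2)
for n,(u0,u1,v0,v1) in dict(loupe=(286,315,188,218),tin=(250,274,168,188),bottle=(216,236,176,200),tweez=(312,350,178,195)).items():print(n,np.mean(D[v0:v1,u0:u1]>40).round(3))
E
```

```text
L 1229 [0.0032 0.0048 0.0134]
S 712 [-0.0104  0.0204  0.0135]
deck 1261 [-0.0001  0.0017  0.0132]
loupe 7152 [-0.0853  0.1002  0.0227]
[278.5 232. ] 110 [0.58399731 0.16918494 0.012     ]
loupe 0.0
tin 0.0
bottle 0.167
tweez 0.0
```

Both discs are flat and flush: tops at 13.4 and 13.5 mm against a deck reading of 13.2 mm, with slopes of 2% or less. The pixel change near the bottle fits the gripper standing in front of it, since the bottle was in place in the last picture. Handing in.

```bash
python3 -c "
from bench import r
print(r.hand_in())"
```

```text
the job is handed in; nothing more can be done
None
```

Both case backs were pushed into the seats of their own size and measured flat and flush with the deck; the bystanders looked undisturbed, and the job is handed in at about 12 s on the robot's clock.

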